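# Show a worn castor to the inspection camera

### The arm

A 7-joint arm with a two-finger parallel gripper is mounted at the origin on the work surface. World frame = base frame: x ahead of the robot, y to its left, z up, the work surface at z = 0. Lengths are in m, angles in rad, forces in N, time in s.
With the tool pointing down it reaches from about 0.4 to 0.85 m from the base axis. Payload 10.4 kg.
Tool frame: the origin (TCP) lies at the very end of the fingers, on their centre line; the grasp point (between the pads) lies 19 mm behind it (manip.grip_point_offset is the z of the grasp point in the tool frame, in m); z points along the fingers, y is the direction in which the jaws open and shut (so a half turn about z gives the same grasp; the last joint's range is limited). The gripper opens to 85 mm and grips with 20 to 120 N. Pads are 22 mm wide; open, the fingers measure 114 mm over their backs; the gripper's body (76 mm by 85 mm) begins 54 mm behind the grasp point. The pads swing forward as they close: fully open they stand 13 mm farther back than shut.
Start: joints at [1.288, 0.332, -0.065, 1.46, 0.022, 1.35, -0.088], TCP at [0.161, -0.604, 0.231] pointing down, gripper open.
Joint ranges: [-2.6, 2.6], [-0.5, 2.12], [-1.47, 1.34], [0.16, 2.42], [-1.27, 4.41], [0.06, 2.06], [-2.6, 2.6]. Speed limits (rad/s): [2.22, 2.22, 2.79, 2.79, 3.14, 3.14, 3.14].

### API

Orientations are given as a unit quaternion [x, y, z, w].
In Python, from workcell import manip, camera, get_calibration, hand_in gives the robot as it stands.
- The arm moves only by the shell command python3 -m pendant 'ROWS' [FORCE]. ROWS is JSON, a list of rows, each a list of 5 numbers: the shift along the tool's x, y, z in units of 40 mm (1.0 is 40 mm), then the turn about the tool's z in units of 6 degrees (1.0 is 6 degrees), then the closure, from 0 (fully open) to 1 (shut). A call has 1 to 5 rows; each row is the pose to reach, as a shift and turn from the pose commanded when the call began, along the tool's axes at that moment; what a row does not reach only later rows make up. A row lasts 1/8 s, in which the tool goes at most 62.5 mm and 10.7 degrees, less where a joint would pass 70% of its speed; a pose out of reach is approached as far as the arm can. A call with a gripper value outside its range is refused whole. The fingers move at their own pace and stop on an object; FORCE is the grip in N (left out, the last holds). Time passes only in rows, so rows that repeat a pose let the fingers close. It gives the time, the measured TCP pose, the force and the opening at its end, in the units of the state.
- manip.get_obs(): the state, without advancing time (a new reading comes with each control period).
- camera(name): name is "scene" or "top" or "wrist"; returns (picture, depth): 480x640x3 uint8, red, green, blue; 480x640 float32, m along the optical axis (not along the pixel's ray), 0 where there is no reading.
- get_calibration(name): a dict with "vfov" (degrees; the focal length in pixels is half the picture's height over the tangent of half this angle, whatever the lens; pixels are square), "cx", "cy" (the principal point, pixels), "distortion" ([k1, k2, p1, p2, k3] as OpenCV has them; the pictures are not rectified), "position" and "rotation" of the camera in the world. Camera axes: x right, y down, z forward; pixel columns grow to the right and rows downward; lengths in m; the calibration is good to about 2 mm. A picture is of the moment at which its call begins: read the wrist's pose just before it. get_calibration takes no time and is no camera call; for the wrist camera it gives the pose at the moment of the call.
- hand_in(): hands the job in, once; it reports no verdict.
The state is a dict: "clock": time; "joint_pos": joint angles; "joint_velocities": joint speeds; "tau": joint torques, N m; "position": TCP position; "ee_rot": TCP orientation; "ft_force": force on the tool from outside, world axes, zero at the start; "torque": the same for the moment, N m; "grip_width": opening from 0.0 (shut) to 1.0 (fully open).
Only numpy, scipy, OpenCV 4.12 (cv2) and the standard library are available. Lean on these libraries where they do the work, as an engineer would, in place of code of your own. Each camera call takes 0.05 s, during which the arm holds its last target.

### The job

Four castors stand wheel up in the corner sockets of the upturned blue dolly: take the one with the red wheel by the cheeks of its fork, lift it out of its socket and show its worn tread to the inspection camera. Hold it in the air with the stem downwards and the axle level, the dark worn patch facing the lens squarely, in the middle of the view and 120 mm from the front of the lens, and finish while still holding it there, still and clear of everything else, with your fingers on the fork only and not on the wheel. Leave the other castors in their sockets and the camera and everything else as they are.

Things in the scene. Friction and masses are not known exactly. Their poses are not given: they have to be found in the camera images.
- castor_axle (a point): centre of the 50 mm red wheel, on the axle, of the castor to be shown (loose, about 0.22 kg, wheel up in one of the dolly's corner sockets; this point 77 mm above the bench at the start). Castor axes: z along the stem from stem to wheel (up at the start), y along the axle, x from the stem towards the wheel, which trails 18 mm to that side. Wheel and swivel do not turn: one rigid piece
- castor_tread (a point): centre of the dark worn patch (18 x 16 mm) on the red castor's tread, on the side of the wheel away from the stem: 25 mm from castor_axle along the castor's +x, at the axle's level. Same axes; +x points straight out of the patch
- castor_stem (a point): tip of the red castor's stem, 71 mm below castor_axle and 18 mm towards -x; same axes. The stem is 11 mm thick, goes 28 mm into its socket with 2 mm of play, and is held there by nothing but the castor's weight
- red_castor: the same castor, same axes; origin on the stem's axis under the 34 mm round swivel head, which rests on the socket, 43 mm below and 18 mm behind castor_axle. The fork's two flat cheeks (normal to y) are 32 mm apart over their outer faces, 24 mm wide, leaning from the head up to the axle and ending 12 mm above it. The wheel is narrower (22 mm) but sticks out 13 mm above the cheeks
- red_castor_wheel: the red castor's wheel, 50 mm across and 22 mm wide; origin at its centre, same axes as the castor
- dolly: the blue sheet-steel bin dolly lying upside down, fixed, 240 mm (its x) by 320 mm (its y), rim 28 mm high. Origin at the centre of its underside, z up. Steel socket blocks 40 x 40 mm, 34 mm high, with 13 mm bores 31 mm deep, stand in its corners, 80 mm along x and 120 mm along y either way from the centre
- cam_lens (a point): centre of the lens front of the inspection camera (blue-grey, black lens, 74 mm black ring light with white lamps), on a stand at the back left, about 0.2 to 0.3 m above the bench. x points straight out of the lens along the line of sight (towards the robot and downwards; the tilt differs each time), y is level, z is up as the camera sees it
- grey_castor1: a castor like the red one but with a dark grey wheel, wheel up, its stem in another corner socket of the dolly; loose. Origin and axes as for the red castor's body
- grey_castor2: a castor like the red one but with a dark grey wheel, wheel up, its stem in another corner socket of the dolly; loose. Origin and axes as for the red castor's body
- grey_castor3: a castor like the red one but with a dark grey wheel, wheel up, its stem in another corner socket of the dolly; loose. Origin and axes as for the red castor's body
- wrench: loose steel spanner 190 mm long lying on the bench near the robot, along its x
- hammer: loose hammer 280 mm long lying on the bench to the right, along its x
- water: loose clear water bottle, 62 mm across, 200 mm tall, standing at the left; origin at its foot
- tape: loose roll of brown packing tape, 100 mm across, 48 mm tall, lying at the left; origin under its centre
- grease: loose white grease jar with a red cap, 72 mm across, 70 mm tall, at the back; origin under its centre

How it is judged:
On the way:
1. the red castor is lifted clear of its socket in the fingers (height (world z) of castor_stem above 0.05 m and contact force between the fingers and red_castor above 1 N), for 0.2 s.
At the end, for the whole second after the job is handed in: Red castor held still by its fork, wheel untouched; worn patch 100-140 mm from the lens, within 20 mm of its axis, facing it and axle level within 12 deg, stem down, over 50 mm up, clear of the dolly; other castors within 10 mm, lens 6 mm, clutter 20 mm of their starts (x of castor_tread in the frame of cam_lens between 0.1 and 0.14 m and y of castor_tread in the frame of cam_lens between -0.02 and 0.02 m and z of castor_tread in the frame of cam_lens between -0.02 and 0.02 m and angle between the x axis of castor_axle and the x axis of cam_lens, either way round below 0.21 rad and angle between the y axis of castor_axle and the y axis of cam_lens, either way round below 0.21 rad and x of castor_stem in the frame of cam_lens above 0.13 m and z of castor_stem in the frame of cam_lens below -0.04 m and height (world z) of castor_stem above 0.05 m and linear speed of red_castor below 0.02 m/s and angular speed of red_castor below 0.15 rad/s and contact force between the fingers and red_castor above 2 N and contact force between the fingers and red_castor_wheel below 0.5 N and contact force between red_castor and dolly below 0.1 N and distance of each of grey_castor1, grey_castor2, grey_castor3 from where it was at the start of the episode below 0.01 m and distance of cam_lens from where it was at the start of the episode below 0.006 m and distance of each of wrench, hammer, water, tape, grease from where it was at the start of the episode below 0.02 m); the arm keeps its last pose, push and grip.
It fails at once if another castor is pulled out or shoved about (moved over 15 mm) (distance of any of grey_castor1, grey_castor2, grey_castor3 from where it was at the start of the episode above 0.015 m).
It fails at once if the camera is knocked out of its setting (lens moved over 8 mm) (distance of cam_lens from where it was at the start of the episode above 0.008 m).
It fails at once if something else on the bench is moved over 30 mm (distance of any of wrench, hammer, water, tape, grease from where it was at the start of the episode above 0.03 m).
It also fails if it takes over 32 s, if anything falls off the work surface, if the arm or the gripper's body presses on something with over 40 N, if the wrist force passes 120 N, or if a joint passes its speed limit or range.

## Working session

There is one attempt and no reset: what is moved stays moved. The work goes in short steps, Python scripts to look and compute and a shell command to move; the robot and the scene stay as the last step left them, time stands still between calls to the robot, and variables do not carry over. Pictures are saved under pics/ and viewed, and the job is handed in when it is done.

```bash
ls; mkdir -p pics
python3 - <<'E'
from workcell import manip,camera,get_calibration
import cv2,numpy as np
print(manip.get_obs(), manip.grip_point_offset)
for n in ["scene","top"]:
    im,d=camera(n); np.savez(f"{n}0.npz",im=im,d=d); cv2.imwrite(f"pics/{n}0.png",im[:,:,::-1]); print(n,get_calibration(n))
print([a for a in dir(manip) if a[0]!='_'])
E
```

```text
pics
{'clock': 0.0, 'joint_pos': array([ 1.28837475,  0.33288229, -0.06470648,  1.46094028,  0.02159402,
        1.34987176, -0.0884895 ]), 'joint_velocities': array([-0.00202587,  0.0002731 , -0.00052919,  0.00096977, -0.00074208,
        0.00116791, -0.0008913 ]), 'tau': array([ 1.22222664e-03, -6.25447655e+01,  5.00752463e-02, -3.91617537e+01,
        1.61513232e-02,  9.87193751e-03,  2.42952956e-05]), 'position': array([ 0.16047464, -0.6036679 ,  0.23050992]), 'ee_rot': array([ 9.91570860e-01,  1.29563634e-01, -1.18796304e-04, -6.93101766e-04]), 'ft_force': array([ 0.05584216, -0.14934982, -0.14377222]), 'torque': array([ 0.01781114, -0.01517403, -0.01031967]), 'grip_width': 0.9951646189544044} -0.0187
scene {'vfov': 43.072874125808184, 'cx': 328.1964518532096, 'cy': 227.47680660681795, 'distortion': array([-0.04132887,  0.        ,  0.        ,  0.        ,  0.        ]), 'position': array([1.01003952, 0.55443819, 1.36203059]), 'rotation': array([ 0.34678703,  0.89991236, -0.24764177, -0.09257463])}
top {'vfov': 52.88795310719565, 'cx': 327.2968226888566, 'cy': 237.63643239015983, 'distortion': array([-0.04524895,  0.        ,  0.        ,  0.        ,  0.        ]), 'position': array([0.35276057, 0.01628027, 1.58640088]), 'rotation': array([-0.69821498,  0.71238743, -0.0468171 ,  0.05299195])}
['MotionError', 'get_obs', 'grip_point_offset']
```

View pics/scene0.png

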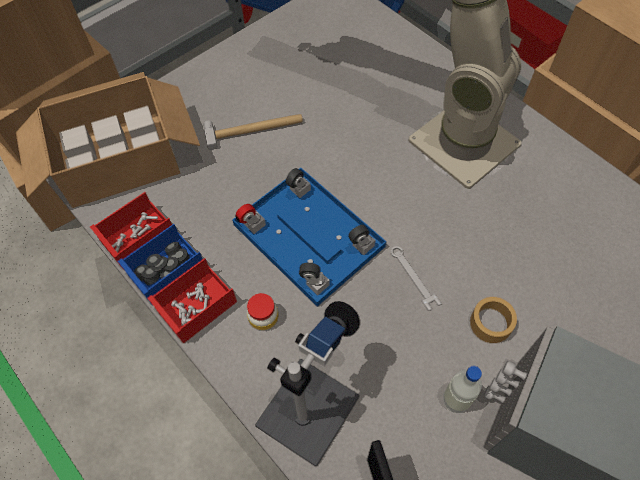

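View pics/top0.png

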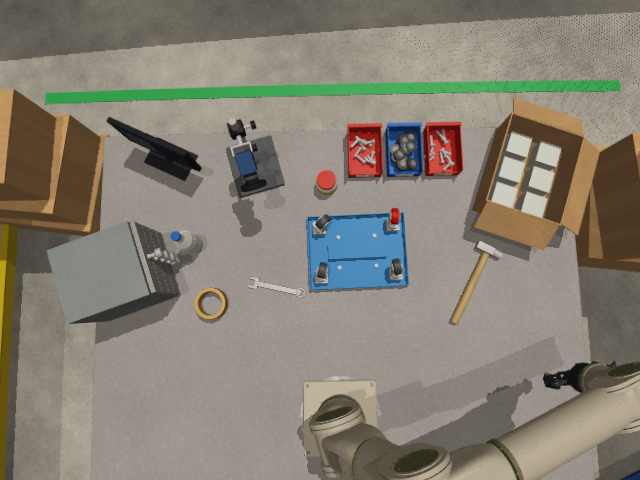

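```bash
cat > h.py <<'E'
import numpy as np,cv2
from scipy.spatial.transform import Rotation as R
from workcell import get_calibration
def cal(c):
    f=240/np.tan(np.radians(c['vfov']/2)); K=np.array([[f,0,c['cx']],[0,f,c['cy']],[0,0,1]])
    return K,np.array(c['distortion']),np.array(c['position']),R.from_quat(c['rotation']).as_matrix()
def rays(c,uv):
    K,D,p,Rm=cal(c); n=cv2.undistortPoints(np.array(uv,float).reshape(-1,1,2),K,D)[:,0]
    return p,np.c_[n,np.ones(len(n))]@Rm.T
def onplane(c,uv,z):
    p,d=rays(c,uv); return p+d*((z-p[2])/d[:,2])[:,None]
def cloud(c,depth):
    uv=np.stack(np.meshgrid(np.arange(640),np.arange(480)),-1).reshape(-1,2)
    p,d=rays(c,uv); return (p+d*depth.reshape(-1,1)).reshape(480,640,3)
def proj(c,P):
    K,D,p,Rm=cal(c); q=(np.atleast_2d(P)-p)@Rm
    return cv2.projectPoints(q,np.zeros(3),np.zeros(3),K,D)[0][:,0]
def tri(c1,uv1,c2,uv2):
    p1,d1=rays(c1,[uv1]);p2,d2=rays(c2,[uv2]);A=np.c_[d1[0],-d2[0]]
    s=np.linalg.lstsq(A,p2-p1,rcond=None)[0];a=p1+s[0]*d1[0];b=p2+s[1]*d2[0]
    return (a+b)/2,np.linalg.norm(a-b)
E
python3 - <<'E'
import numpy as np,cv2
from h import *
for n,(u,v,w,h) in {"scene":(220,150,180,180),"top":(215,110,205,190)}.items():
    im=np.load(n+"0.npz")['im'][v:v+h,u:u+w,::-1]
    s=3.2; cv2.imwrite(f"pics/{n}0c.png",cv2.resize(im,None,fx=s,fy=s,interpolation=cv2.INTER_CUBIC))
for n in("scene","top"):
    z=np.load(n+"0.npz"); c=get_calibration(n); P=cloud(c,z['d']); hsv=cv2.cvtColor(z['im'],cv2.COLOR_RGB2HSV)
    H,S,V=cv2.split(hsv)
    blue=(H>100)&(H<115)&(S>150)&(P[...,2]>-.01)&(P[...,2]<.05)&(P[...,0]>.2)&(P[...,0]<.75)&(np.abs(P[...,1])<.35)
    q=P[blue]; print(n,'dolly',q.min(0),q.max(0),np.median(q,0))
    r=cv2.minAreaRect(q[:,:2].astype(np.float32)*1000); print(r)
    red=((H<6)|(H>174))&(S>150)&(P[...,2]>.04)&(P[...,2]<.12)&(P[...,0]>.4)&(P[...,0]<.75)&(P[...,1]<.0)
    q=P[red]; print('red',len(q),q.min(0) if len(q) else 0,q.max(0) if len(q) else 0)
E
```

```text
scene dolly [ 0.40317583 -0.22889906 -0.00900011] [0.653728   0.09846415 0.03705093] [ 0.531286   -0.06439168  0.00543408]
((528.1619873046875, -66.01942443847656), (243.46739196777344, 324.7684020996094), 1.6261508464813232)
red 193 [ 0.60717613 -0.19697164  0.06055673] [ 0.65562466 -0.17015859  0.1079637 ]
top dolly [ 0.40838918 -0.22962058 -0.00593393] [0.65387142 0.09309049 0.03701641] [ 0.4928976  -0.0175106   0.00551921]
((531.04150390625, -68.25035095214844), (238.27212524414062, 317.48968505859375), 1.5105764865875244)
red 103 [ 0.60794431 -0.19655252  0.07316912] [ 0.65341241 -0.17518725  0.10745896]
```

View pics/scene0c.png

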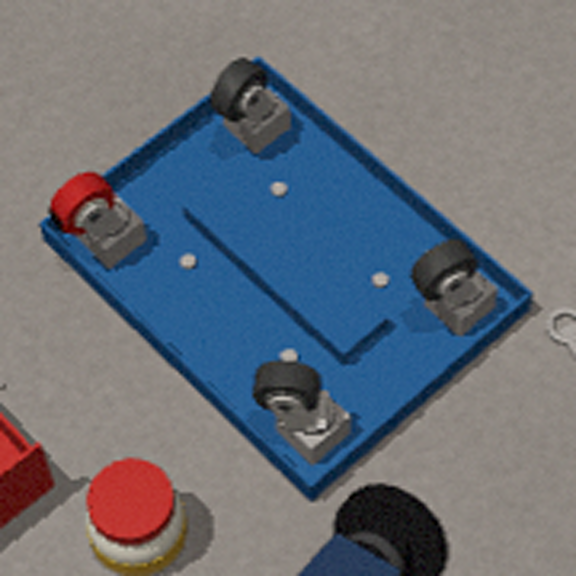

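View pics/top0c.png

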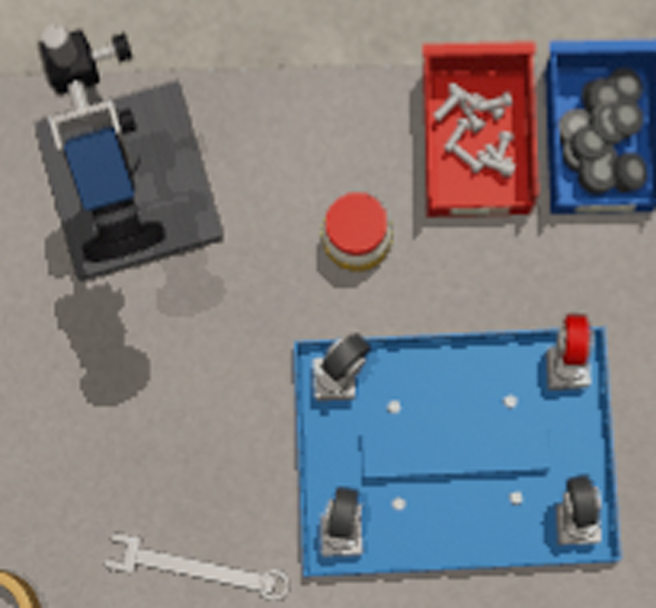

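Run:
```python
import numpy as np,cv2
from h import *
allq={}
for n in("scene","top"):
    z=np.load(n+"0.npz"); c=get_calibration(n); P=cloud(c,z['d']); 
    box=(P[...,2]>.1)&(P[...,2]<.5)&(P[...,0]>.5)&(P[...,0]<.95)&(P[...,1]>.05)&(P[...,1]<.35)
    hsv=cv2.cvtColor(z['im'],cv2.COLOR_RGB2HSV);H,S,V=cv2.split(hsv)
    blue=box&(H>95)&(H<125)&(S>90)&(V>40)
    dark=box&(V<45)&~blue
    for m,k in((blue,'blue'),(dark,'dark')):
        q=P[m]; allq[n,k]=q; print(n,k,len(q),q.min(0).round(3),q.max(0).round(3),q.mean(0).round(3))
    print(np.unique(np.argwhere(dark)[:,0]).tolist()[:3])
    vis=z['im'][:,:,::-1].copy(); vis[blue]=(255,0,0); vis[dark]=(0,255,255)
    ys,xs=np.where(box); cv2.imwrite(f'pics/{n}_m.png',cv2.resize(vis[ys.min()-5:ys.max()+5,xs.min()-5:xs.max()+5],None,fx=5,fy=5,interpolation=0))
    # planes on blue: RANSAC main planes
    q=allq[n,'blue']; rng=np.random.default_rng(0)
    for it in range(3):
        best=None
        for _ in range(800):
            t=q[rng.choice(len(q),3,False)]; nn=np.cross(t[1]-t[0],t[2]-t[0]); l=np.linalg.norm(nn)
            if l<1e-6: continue
            nn/=l; i=np.abs((q-t[0])@nn)<.0015
            if best is None or i.sum()>best.sum(): best=i
        s=q[best];m=s.mean(0);u,w,v=np.linalg.svd(s-m);nn=v[2]*np.sign(v[2][2]); print(' plane',best.sum(),m.round(3),nn.round(3),'long',v[0].round(3),'extent',np.ptp((s-m)@v.T,axis=0).round(3)); q=q[~best]
        if len(q)<20: break
np.savez('cam.npz',**{a+'_'+b:v for (a,b),v in allq.items()})
```

```text
scene blue 848 [0.713 0.221 0.286] [0.788 0.277 0.322] [0.755 0.252 0.306]
scene dark 1263 [0.671 0.199 0.228] [0.869 0.3   0.329] [0.759 0.255 0.291]
[302, 303, 304]
 plane 392 [0.745 0.249 0.307] [-0.427 -0.126  0.895] long [0.841 0.308 0.445] extent [0.062 0.046 0.003]
 plane 204 [0.776 0.256 0.304] [0.871 0.213 0.442] long [-0.283  0.954  0.097] extent [0.046 0.039 0.003]
 plane 110 [0.745 0.251 0.305] [-0.428 -0.119  0.896] long [0.892 0.106 0.44 ] extent [0.065 0.049 0.003]
top blue 383 [0.717 0.219 0.283] [0.786 0.274 0.323] [0.748 0.247 0.307]
top dark 423 [0.675 0.198 0.243] [0.869 0.294 0.327] [0.747 0.241 0.293]
[120, 121, 122]
 plane 140 [0.747 0.247 0.308] [-0.425 -0.167  0.89 ] long [-0.857 -0.241 -0.455] extent [0.061 0.045 0.003]
 plane 90 [0.749 0.248 0.305] [-0.433 -0.155  0.888] long [-0.891 -0.074 -0.447] extent [0.066 0.048 0.003]
 plane 87 [0.744 0.242 0.308] [-0.422 -0.153  0.893] long [-0.892 -0.106 -0.44 ] extent [0.057 0.049 0.003]
```

```bash
python3 -c "
import cv2,numpy as np
a=cv2.imread('pics/scene_m.png');b=cv2.imread('pics/top_m.png');print(a.shape,b.shape)
h=max(a.shape[0],b.shape[0]);o=np.zeros((h,a.shape[1]+b.shape[1],3),'u1');o[:a.shape[0],:a.shape[1]]=a;o[:b.shape[0],a.shape[1]:]=b
s=min(1,800/o.shape[1],600/h);cv2.imwrite('pics/m.png',cv2.resize(o,None,fx=s,fy=s))"
```

```text
(780, 515, 3) (575, 510, 3)
```

View pics/m.png

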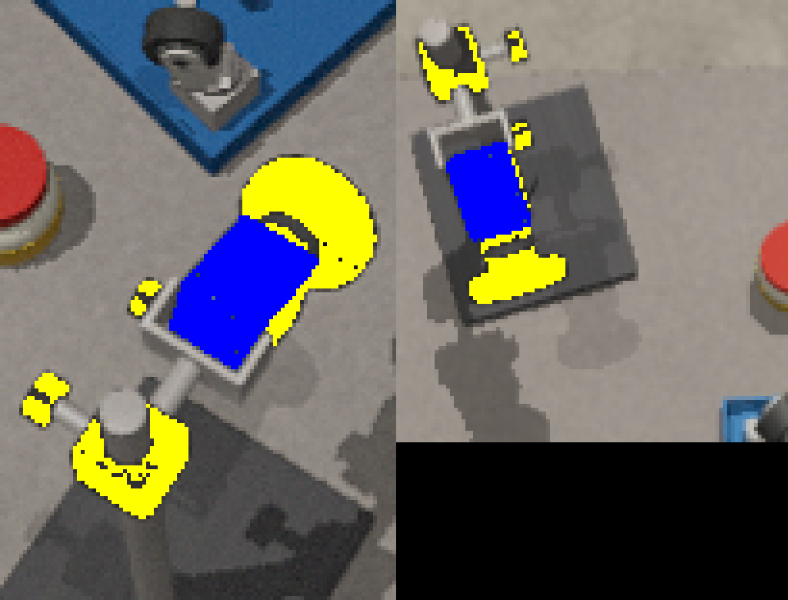

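The camera sits tilted about 26° down with its line of sight at yaw ~15°, at roughly (0.69, 0.23, 0.27). The tool can only point down, so the castor has to be pitched in the grip. I'll lever its stem against the fixed socket block. First I'll move over the castor.

```bash
python3 -m pendant '[[1.3,-0.7,0,0.5,0],[2.7,-1.4,0,1,0],[4,-2.1,0,1.5,0],[5.4,-2.8,0,2,0],[6.6,-3.5,0,2.5,0]]'
```

```text
clock: 0.72
position: [0.3812, -0.399, 0.2311]
ee_rot: [1.0, -0.001, -0.0, -0.0]
ft_force: [0.9, -0.3, -0.3]
grip_width: 0.999
```

Run:
```python
import numpy as np
from h import *
z=np.load('cam.npz')
yaw=np.radians(15.5);t=np.radians(26.4)
X=-np.array([np.cos(yaw)*np.cos(t),np.sin(yaw)*np.cos(t),np.sin(t)])
Y=np.cross([0,0,1],X);Y/=np.linalg.norm(Y);Z=np.cross(X,Y)
for n in('scene','top'):
    b=z[n+'_blue'];d=z[n+'_dark'];o=np.array([.745,.249,.307])
    q=(d-o)@np.c_[X,Y,Z]; bb=(b-o)@np.c_[X,Y,Z]
    print(n,'blue',bb.min(0),bb.max(0))
    for lo in np.arange(.02,.12,.01):
        s=q[(q[:,0]>lo)&(q[:,0]<lo+.01)]
        if len(s)>3: print(round(lo,3),len(s),np.percentile(s,[1,99],axis=0).round(4).tolist())
```

```text
scene blue [-0.03102356 -0.02271655 -0.03581918] [0.03353941 0.0225468  0.00485516]
0.02 9 [[0.0202, -0.0236, -0.0276], [0.0285, -0.0223, 0.0001]]
0.03 12 [[0.0319, -0.0068, -0.0061], [0.0395, 0.0082, 0.0005]]
0.04 23 [[0.0402, -0.0205, -0.0216], [0.0499, 0.0114, -0.0018]]
0.05 69 [[0.0507, -0.0206, -0.024], [0.0598, 0.016, 0.0001]]
0.06 510 [[0.0605, -0.035, -0.0479], [0.0697, 0.0343, 0.0163]]
0.07 53 [[0.07, -0.0326, -0.008], [0.0764, 0.0295, 0.0168]]
top blue [-0.03195019 -0.01993273 -0.02385576] [0.03126337 0.0260643  0.00749817]
0.03 29 [[0.0304, -0.0148, -0.0177], [0.0387, 0.0213, -0.0004]]
0.04 19 [[0.0458, -0.0142, -0.0149], [0.0498, 0.0195, -0.0001]]
0.05 65 [[0.0502, -0.0241, -0.0305], [0.0599, 0.0299, 0.0135]]
0.06 121 [[0.0601, -0.0314, -0.0362], [0.0698, 0.038, 0.0174]]
0.07 23 [[0.0701, -0.0277, -0.0053], [0.0736, 0.0356, 0.0164]]
```

```bash
python3 -m pendant '[[1.1,-1.0,0,0,0],[2.2,-2.1,0,0,0],[3.3,-3.1,0,0,0],[4.4,-4.2,0,0,0],[5.5,-5.2,0,0,0]]'
python3 - <<'E'
from h import *; from workcell import *
c=get_calibration("wrist"); print(c)
im,d=camera("wrist"); np.savez("w1.npz",im=im,d=d,**c); cv2.imwrite("pics/w1.png",im[:,:,::-1])
E
```

```text
clock: 1.35
position: [0.6012, -0.1918, 0.2311]
ee_rot: [1.0, -0.001, -0.0, -0.0]
ft_force: [-0.0, -0.5, 0.5]
grip_width: 0.996
{'vfov': 59.98130408661811, 'cx': 317.5061113991467, 'cy': 237.08809648721515, 'distortion': array([-0.02083601,  0.        ,  0.        ,  0.        ,  0.        ]), 'position': array([ 0.68076203, -0.19232102,  0.37382786]), 'rotation': array([-0.69825333,  0.69868231,  0.11036644, -0.11002081])}
```

View pics/w1.png

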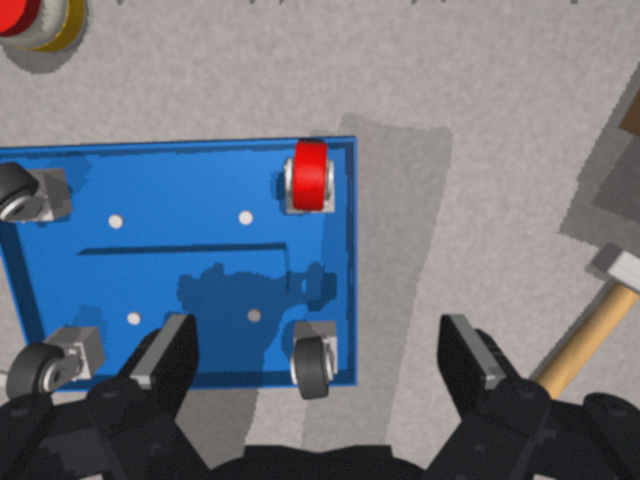

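Run:
```python
from h import *; from workcell import *
z=np.load("w1.npz"); c={k:z[k] for k in('vfov','cx','cy','distortion','position','rotation')}
P=cloud(c,z['d']); H,S,V=cv2.split(cv2.cvtColor(z['im'],cv2.COLOR_RGB2HSV))
red=((H<6)|(H>174))&(S>150)
red[:, :200]=0; red[230:]=0
q=P[red]; print(len(q),np.percentile(q,[1,50,99],axis=0).round(4).tolist())
# sides by row: edges cast on wheel's surface heights
mids=[]
for v in range(142,212,5):
    us=np.where(red[v])[0]; 
    if len(us)<5: continue
    zz=np.median(P[v,us[3:-3],2]); a=onplane(c,[(us.min()-.5,v),(us.max()+.5,v)],zz); mids.append(np.r_[(a[0]+a[1])/2,abs(a[0,1]-a[1,1])]); print(v,us.min(),us.max(),a.mean(0).round(4),mids[-1][3].round(4))
m=np.array(mids); f=np.polyfit(m[:,0],m[:,1],1); print('yaw',np.degrees(np.arctan(f[0])), 'y at .631',np.polyval(f,.631))
# circle fit x-z
s=q[np.abs(q[:,1]-np.median(q[:,1]))<.007]; A=np.c_[2*s[:,0],2*s[:,2],np.ones(len(s))]; r=np.linalg.lstsq(A,(s[:,[0,2]]**2).sum(1),rcond=None)[0]; print('circle',r[:2],np.sqrt(r[2]+r[0]**2+r[1]**2))
blue=(H>100)&(H<115)&(S>150)&(P[...,2]>.02)&(P[...,2]<.04)
q=P[blue]; print('rim z',np.median(q[:,2])); 
right=q[(q[:,0]>.45)&(q[:,0]<.62)&(q[:,1]<-.2)]; f=np.polyfit(right[:,0],right[:,1],1);print('right rim slope deg',np.degrees(f[0]),np.polyval(f,.613),len(right))
far=q[(q[:,1]>-.15)&(q[:,1]<.05)&(q[:,0]>.62)]; f=np.polyfit(far[:,1],far[:,0],1);print('far rim slope',np.degrees(f[0]),np.polyval(f,-.185),len(far))
# block: pixels grey around
blk=(S<60)&(P[...,2]>.028)&(P[...,2]<.04)&(P[...,0]>.57)&(P[...,0]<.66)&(P[...,1]<-.14)&(P[...,1]>-.23)
b=P[blk];print('block',len(b),b.min(0),b.max(0)); print(manip.get_obs()['joint_pos'])
```

```text
2067 [[0.6106, -0.1971, 0.0852], [0.635, -0.1866, 0.0993], [0.6547, -0.1759, 0.103]]
142 299 308 [ 0.6554 -0.1827  0.0857] 0.0068
147 296 325 [ 0.6523 -0.1875  0.0889] 0.0202
152 296 325 [ 0.6496 -0.1875  0.0937] 0.0199
157 295 325 [ 0.6465 -0.1872  0.0959] 0.0205
162 294 325 [ 0.6436 -0.1869  0.0985] 0.0211
167 294 325 [ 0.6405 -0.1869  0.0999] 0.021
172 293 325 [ 0.6374 -0.1866  0.101 ] 0.0217
177 293 324 [ 0.6343 -0.1863  0.1021] 0.021
182 293 324 [ 0.631  -0.1862  0.1021] 0.0211
187 293 324 [ 0.6276 -0.1862  0.1017] 0.0212
192 293 323 [ 0.624  -0.1858  0.1008] 0.0207
197 293 323 [ 0.6203 -0.1858  0.0994] 0.0209
202 293 322 [ 0.6165 -0.1854  0.0976] 0.0204
207 295 322 [ 0.612  -0.1859  0.0938] 0.0194
yaw -0.5641032756173008 y at .631 -0.18617536451558447
circle [0.65656209 0.22796787] 0.13293616349029355
rim z 0.02436227379964162
right rim slope deg 1.7422398133564645 -0.2229856845351615 484
far rim slope -1.55091757105449 0.6514505206793129 1088
block 285 [ 0.59281609 -0.22416325  0.0290212 ] [ 0.65354115 -0.16485856  0.03907931]
[ 0.52914584  0.37905221 -0.40212298  1.42297792  0.14326059  1.36845117
 -1.44005482]
```

```bash
python3 -m pendant '[[0.77,-0.14,0.6,0.5,0],[0.77,-0.14,1.9,0.5,0],[0.77,-0.14,3.2,0.5,0],[0.77,-0.14,4.4,0.5,0],[0.77,-0.14,4.4,0.5,0]]' 40
python3 - <<'E'
from h import *; from workcell import *
print(manip.get_obs()['position'],manip.get_obs()['ee_rot'])
im,d=camera("wrist"); cv2.imwrite("pics/w2.png",im[:,:,::-1])
E
```

```text
clock: 2.02
position: [0.628, -0.1872, 0.0512]
ee_rot: [1.0, -0.027, -0.004, -0.001]
ft_force: [-0.4, 0.2, -0.1]
grip_width: 0.996
[ 0.62795412 -0.18724156  0.0512192 ] [ 9.99625291e-01 -2.70823276e-02 -3.86354122e-03 -9.47210649e-04]
```

View pics/w2.png

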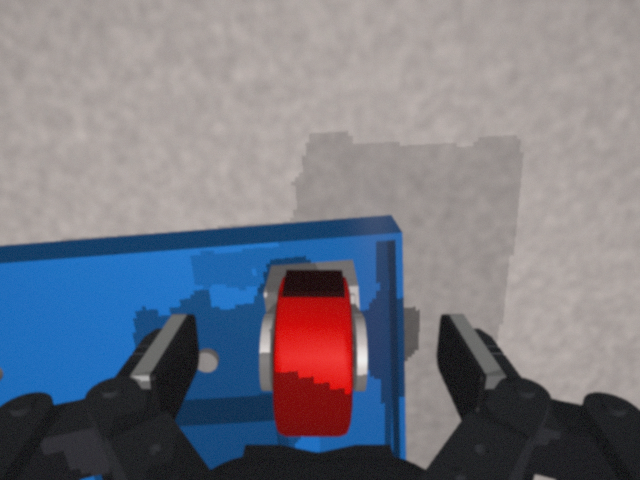

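```bash
python3 -m pendant '[[0.03,-0.03,-0.05,0,0],[0.03,-0.03,-0.05,0,0.3],[0.03,-0.03,-0.05,0,0.6],[0.03,-0.03,-0.05,0,0.8],[0.03,-0.03,-0.05,0,1]]' 40;  python3 -m pendant '[[0,0,0,0,1],[0,0,0,0,1],[0,0,0,0,1],[0,0,0,0,1]]' 40
python3 - <<'E'
from h import *; from workcell import *
print(manip.get_obs())
im,d=camera("wrist"); cv2.imwrite("pics/w3.png",im[:,:,::-1])
E
```

```text
clock: 2.7
position: [0.6325, -0.1868, 0.0579]
ee_rot: [1.0, -0.027, 0.0, 0.0]
ft_force: [-1.5, 0.1, 6.0]
grip_width: 0.368
clock: 3.2
position: [0.6325, -0.1867, 0.058]
ee_rot: [1.0, -0.027, 0.0, 0.0]
ft_force: [-1.3, 0.3, 5.1]
grip_width: 0.37
{'clock': 3.2, 'joint_pos': array([ 0.48525562,  0.5721231 , -0.36318373,  1.52711051,  0.21981512,
        1.08207197, -1.55356088]), 'joint_velocities': array([ 2.42909356e-03, -5.93174068e-04,  3.83057027e-05, -4.75690316e-04,
       -1.32380655e-03,  6.88632143e-05, -1.19019868e-03]), 'tau': array([-7.31813209e-02, -6.85349178e+01, -5.98876163e+00, -3.31570637e+01,
        3.63027595e-02, -6.13097996e-01,  1.06269296e-02]), 'position': array([ 0.6325173 , -0.18674838,  0.0579572 ]), 'ee_rot': array([ 9.99630408e-01, -2.71829991e-02,  3.32675406e-04,  1.44051701e-04]), 'ft_force': array([-1.28370261,  0.33462345,  5.12367972]), 'torque': array([ 0.04732281,  0.43783057, -0.01270003]), 'grip_width': 0.3697274325712855}
```

View pics/w3.png

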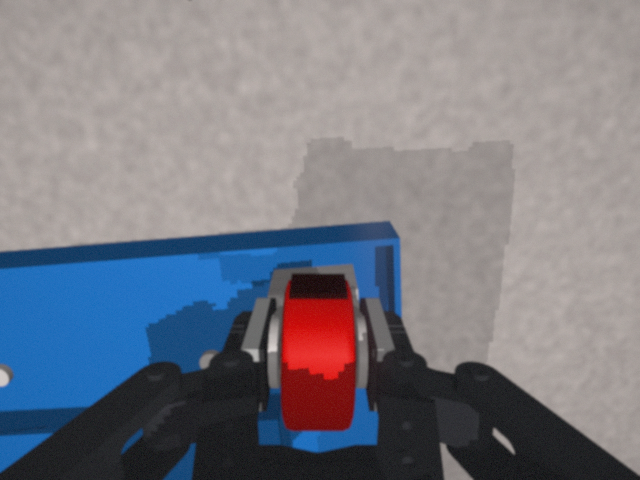

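Grip closed on the cheeks (31.4 mm, against a fork width of 32). Now I'll lift, then move the stem over the gap between the block and the far rim.

```bash
python3 -m pendant '[[0,0,-0.6,0,1],[0,0,-1.35,0,1],[0,0,-1.35,0,1],[0.72,0,-1.35,0,1],[0.72,0,-1.35,0,1]]' 40
python3 - <<'E'
from h import *; from workcell import *
o=manip.get_obs();print(o['position'],o['grip_width'])
for n in('wrist','scene'):
    im,d=camera(n); np.savez(f"{n}4.npz",im=im,d=d); 
    if n=='scene': im=cv2.resize(im[150:280,200:370],None,fx=4,fy=4)
    cv2.imwrite(f"pics/{n}4.png",im[:,:,::-1])
E
```

```text
clock: 3.88
position: [0.6613, -0.1877, 0.1093]
ee_rot: [1.0, -0.027, -0.001, -0.0]
ft_force: [0.4, 0.5, -2.0]
grip_width: 0.364
[ 0.66132771 -0.18766278  0.10930089] 0.36415689588374145
```

View pics/scene4.png

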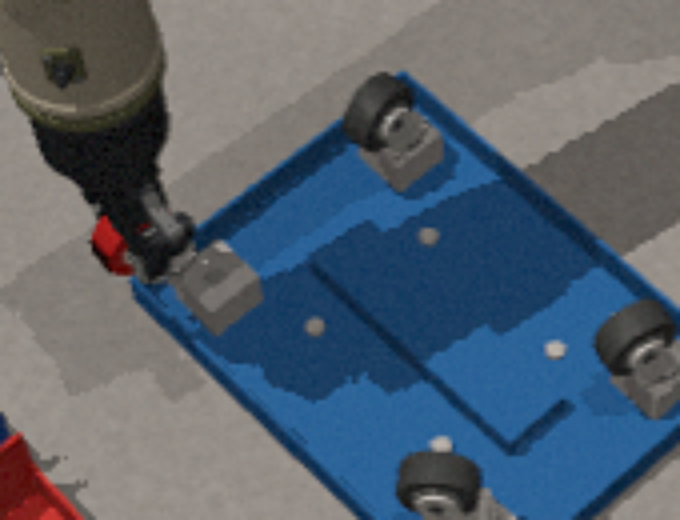

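View pics/wrist4.png

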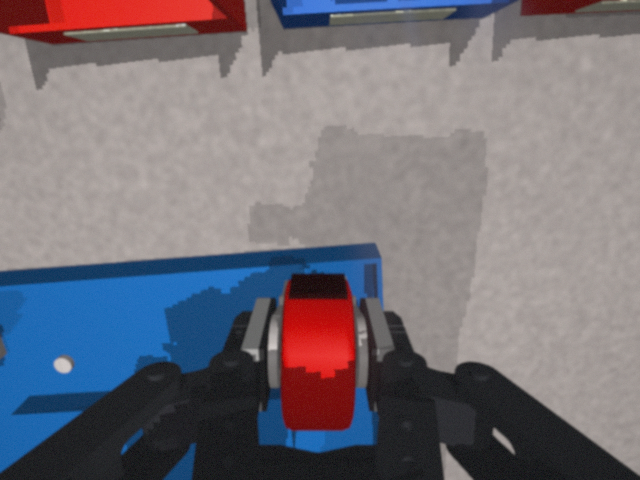

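```bash
python3 -m pendant '[[0,0,0.5,0,1],[0,0,0.95,0,1],[0,0,0.95,0,1],[-0.05,0,0.95,0,1]]'; python3 -m pendant '[[-0.1,0,0,0,1],[-0.2,0,0,0,1],[-0.3,0,0,0,1],[-0.3,0,0,0,1]]'
```

```text
clock: 4.47
position: [0.659, -0.1881, 0.0733]
ee_rot: [1.0, -0.027, 0.0, -0.0]
ft_force: [-0.3, 0.6, -2.2]
grip_width: 0.367
clock: 4.97
position: [0.6497, -0.1873, 0.076]
ee_rot: [1.0, -0.027, 0.004, 0.0]
ft_force: [6.5, 0.7, 0.5]
grip_width: 0.371
```

```bash
python3 -m pendant '[[-0.1,0,0,0,1],[-0.2,0,0,0,1],[-0.3,0,0,0,1],[-0.4,0,0,0,1],[-0.4,0,0,0,1]]'
python3 - <<'E'
from h import *; from workcell import *
o=manip.get_obs();print(o['position'],o['ee_rot'],o['grip_width'])
for n in('wrist',):
    im,d=camera(n); np.savez(f"{n}5.npz",im=im,d=d,**get_calibration(n)); 
    cv2.imwrite(f"pics/{n}5.png",im[:,:,::-1])
E
```

```text
clock: 5.6
position: [0.6348, -0.1865, 0.0773]
ee_rot: [1.0, -0.027, 0.005, 0.001]
ft_force: [6.3, -0.2, 6.6]
grip_width: 0.365
[ 0.63475067 -0.18654438  0.07726449] [ 9.99624624e-01 -2.69551908e-02  4.86930451e-03  5.63972796e-04] 0.36467072872249395
```

View pics/wrist5.png

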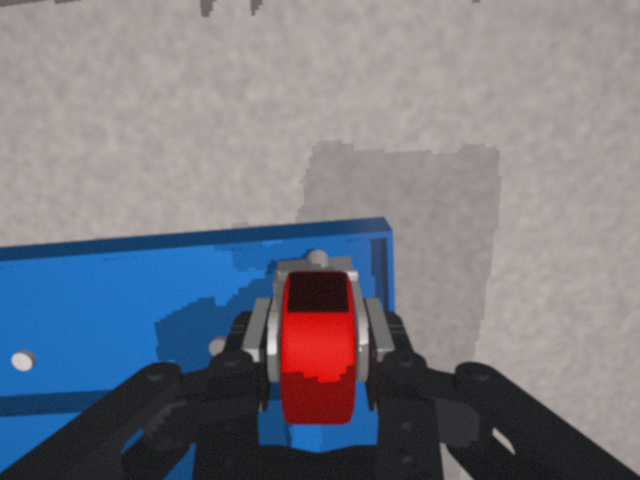

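```bash
cat > pitch.py <<'E'
from h import *; from workcell import *
import sys
def pitch(im,d,c,o,show=True):
    P=cloud(c,d); Rt=R.from_quat(o['ee_rot']).as_matrix()
    T=(P-o['position'])@Rt   # tool frame
    H,S,V=cv2.split(cv2.cvtColor(im,cv2.COLOR_RGB2HSV)); red=((H<8)|(H>172))&(S>130)
    col=slice(308,328); 
    pts=T[:,col].copy()
    # wheel arc points near centre plane
    ok=(np.abs(pts[...,1])<.009)&(pts[...,2]<.0)&(pts[...,2]>-.06)&(np.abs(pts[...,0])<.04)&(np.arange(480)[:,None]<430)
    q=pts[ok][:,[0,2]]
    A=np.c_[2*q,np.ones(len(q))];s=np.linalg.lstsq(A,(q**2).sum(1),rcond=None)[0]
    print('arc fit c',s[:2],'r',np.sqrt(s[2]+s[0]**2+s[1]**2),len(q))
    # fixed radius fit
    from scipy.optimize import least_squares
    f=least_squares(lambda p:np.hypot(q[:,0]-p[0],q[:,1]-p[1])-.025,[0,-.019],loss='soft_l1',f_scale=.001); print('c r25',f.x,np.abs(f.fun).mean())
    ce=f.x
    for u in(310,316,322):
        rr=np.where(red[230:420,u])[0]+230; v0=rr.min(); t=T[v0,u]
        dark=np.where((V[230:v0,u]<70))[0]+230
        print(u,'edge row',v0,'phi',np.degrees(np.arctan2(-(t[2]-ce[1]),t[0]-ce[0])).round(1),'r',np.hypot(t[0]-ce[0],t[2]-ce[1]).round(4), 'dark top',dark.min() if len(dark) else None)
    return T
if __name__=='__main__':
    for n,pos,q in(('wrist4',[0.66132771,-0.18766278,0.10930089],[1,-.0271,-.001,0]),('wrist5',[0.63475067,-0.18654438,0.07726449],[9.99624624e-01,-2.69551908e-02,4.86930451e-03,5.63972796e-04])):
        z=np.load(n+'.npz'); o=dict(position=np.array(pos),ee_rot=np.array(q))
        if 'vfov' in z: c={k:z[k] for k in('vfov','cx','cy','distortion','position','rotation')}
        else: # rebuild from wrist5 mounting
            z5=np.load('wrist5.npz'); c={k:z5[k] for k in('vfov','cx','cy','distortion','position','rotation')}
            R5=R.from_quat([9.99624624e-01,-2.69551908e-02,4.86930451e-03,5.63972796e-04]); p5=np.array([0.63475067,-0.18654438,0.07726449])
            R4=R.from_quat(o['ee_rot']); c['position']=o['position']+(R4*R5.inv()).apply(c['position']-p5); c['rotation']=(R4*R5.inv()*R.from_quat(c['rotation'])).as_quat()
        T=pitch(z['im'],z['d'],c,o)
        if n=='wrist5': print('tip tool', T[254:263,314:323].reshape(-1,3).round(4)[::9])
E
python3 pitch.py
```

```text
arc fit c [-0.00130733 -0.01828066] r 0.025445566001353805 3115
c r25 [-0.00105829 -0.01870042] 0.0004836886889400728
310 edge row 277 phi -12.0 r 0.0252 dark top 274
316 edge row 279 phi -4.4 r 0.0254 dark top 274
322 edge row 282 phi -3.4 r 0.0246 dark top 274
arc fit c [ 0.00190089 -0.01888151] r 0.02534637462048678 3068
c r25 [ 0.00203735 -0.01922521] 0.0005119492330655963
310 edge row 272 phi 0.0 r 0.0258 dark top None
316 edge row 272 phi -1.1 r 0.0256 dark top None
322 edge row 272 phi 0.8 r 0.026 dark top None
tip tool [[ 0.0095 -0.0013  0.0472]
 [ 0.009  -0.0013  0.0471]
 [ 0.0089 -0.0013  0.0459]
 [ 0.0085 -0.0013  0.0457]
 [ 0.0084 -0.0012  0.0446]
 [ 0.0078 -0.0012  0.0447]
 [ 0.0077 -0.0012  0.0439]
 [ 0.0076 -0.0012  0.0427]
 [ 0.0073 -0.0012  0.0421]]
```

```bash
sed -i "s/red=((H<8)|(H>172))&(S>130)/red=((H<8)|(H>172))\&(S>130)\&(im[...,0]>90)/" pitch.py; python3 pitch.py | grep -v tip
python3 - <<'E'
import numpy as np
for n in('wrist4','wrist5'): print(np.load(n+'.npz')['im'][262:325:3,316].tolist())
E
```

```text
arc fit c [-0.00130733 -0.01828066] r 0.025445566001353805 3115
c r25 [-0.00105829 -0.01870042] 0.0004836886889400728
310 edge row 299 phi 20.3 r 0.0249 dark top 274
316 edge row 299 phi 19.8 r 0.0247 dark top 274
322 edge row 299 phi 20.1 r 0.0248 dark top 274
arc fit c [ 0.00190089 -0.01888151] r 0.02534637462048678 3068
c r25 [ 0.00203735 -0.01922521] 0.0005119492330655963
310 edge row 312 phi 37.6 r 0.0246 dark top 272
316 edge row 312 phi 37.9 r 0.0249 dark top 272
322 edge row 312 phi 37.7 r 0.0247 dark top 272
 [ 0.009  -0.0013  0.0471]
 [ 0.0089 -0.0013  0.0459]
 [ 0.0085 -0.0013  0.0457]
 [ 0.0084 -0.0012  0.0446]
 [ 0.0078 -0.0012  0.0447]
 [ 0.0077 -0.0012  0.0439]
 [ 0.0076 -0.0012  0.0427]
 [ 0.0073 -0.0012  0.0421]]
[[23, 74, 125], [28, 97, 165], [31, 95, 162], [25, 73, 118], [32, 29, 45], [36, 26, 24], [27, 12, 10], [28, 13, 13], [31, 10, 18], [27, 15, 11], [32, 18, 10], [40, 14, 14], [88, 26, 25], [163, 10, 10], [172, 14, 20], [172, 13, 10], [176, 12, 10], [183, 23, 20], [185, 10, 16], [185, 10, 10], [190, 17, 10]]
[[134, 131, 130], [99, 96, 93], [92, 87, 89], [81, 51, 50], [33, 10, 10], [38, 23, 22], [38, 13, 20], [33, 17, 10], [32, 14, 14], [36, 21, 23], [39, 16, 16], [38, 16, 21], [38, 19, 15], [43, 27, 29], [36, 17, 19], [37, 14, 14], [51, 28, 24], [167, 11, 10], [198, 12, 10], [206, 22, 23], [208, 22, 19]]
```

```bash
python3 -m pendant '[[-0.1,0,0,0,1],[-0.2,0,0,0,1],[-0.27,0,0,0,1],[-0.27,0,0,0,1]]'; python3 -m pendant '[[0.3,0,-0.4,0,1],[0.3,0,-1.5,0,1],[0.3,0,-2.5,0,1],[0.3,0,-2.5,0,1],[0.3,0,-2.5,0,1]]'
python3 - <<'E'
from pitch import *
o=manip.get_obs();c=get_calibration('wrist');print(o['position'],o['ee_rot'],o['grip_width'])
im,d=camera('wrist'); np.savez("wrist6.npz",im=im,d=d,**c); cv2.imwrite("pics/wrist6.png",im[:,:,::-1])
pitch(im,d,c,o)
E
```

```text
clock: 6.15
position: [0.6233, -0.186, 0.0764]
ee_rot: [1.0, -0.027, 0.004, 0.0]
ft_force: [6.5, 0.7, 3.7]
grip_width: 0.369
clock: 6.78
position: [0.6318, -0.1867, 0.173]
ee_rot: [1.0, -0.027, -0.0, 0.0]
ft_force: [-0.9, 0.4, -2.4]
grip_width: 0.371
[ 0.63179141 -0.18671446  0.17298339] [ 9.99629716e-01 -2.72098931e-02 -1.97127075e-04  1.15609670e-04] 0.3706399486277543
arc fit c [ 0.00364226 -0.02034819] r 0.024583506941872953 3042
c r25 [ 0.00337602 -0.01991388] 0.0005275108790634705
310 edge row 269 phi -9.8 r 0.0244 dark top None
316 edge row 270 phi -12.1 r 0.0238 dark top None
322 edge row 269 phi -12.4 r 0.0242 dark top None
```

View pics/wrist6.png

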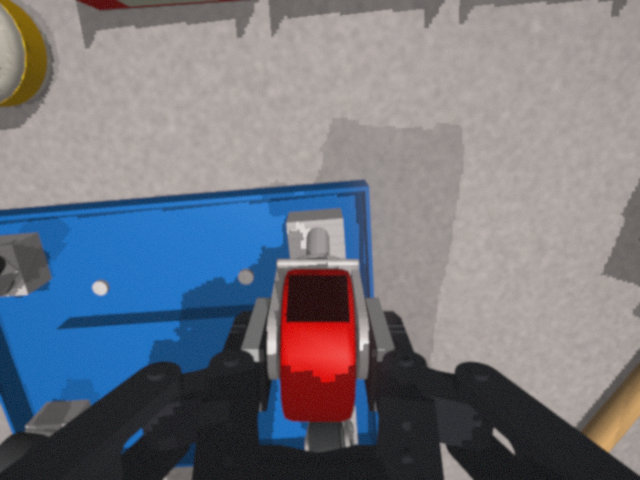

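```bash
cat > pp.py <<'E'
from pitch import *
def pp(n):
    z=np.load(n+'.npz'); c={k:z[k] for k in('vfov','cx','cy','distortion','position','rotation')}
    o=dict(position=z['tp'],ee_rot=z['tq']) if 'tp' in z else dict(position=np.array([ 0.63179141,-0.18671446,0.17298339]),ee_rot=np.array([9.99629716e-01,-2.72098931e-02,-1.97127075e-04,1.15609670e-04]))
    P=cloud(c,z['d']);T=(P-o['position'])@R.from_quat(o['ee_rot']).as_matrix()
    ce=np.array([.0034,-.0199])
    for u in(305,316,328):
        dk=np.where((z['im'][240:360,u,0]<75)&(z['im'][240:360,u].max(-1)<75))[0]+240
        for v in(dk.min(),dk.max()):
            t=T[v,u];print(u,v,np.degrees(np.arctan2(-(t[2]-ce[1]),t[0]-ce[0])).round(1),np.hypot(t[0]-ce[0],t[2]-ce[1]).round(4),end=' | ')
        print()
if __name__=='__main__': pp(sys.argv[1])
E
python3 pp.py wrist6
python3 - <<'E'
import numpy as np
print(np.load('wrist6.npz')['im'][258:330:3,316].tolist())
E
```

```text
305 275 9.3 0.0257 | 305 320 46.3 0.0259 | 
316 275 11.2 0.0263 | 316 320 46.6 0.0264 | 
328 276 8.1 0.025 | 328 320 45.5 0.0245 | 
[[105, 100, 100], [180, 176, 173], [180, 173, 171], [111, 102, 100], [101, 23, 27], [95, 11, 15], [48, 16, 15], [34, 10, 10], [38, 17, 14], [40, 13, 19], [46, 28, 27], [45, 17, 22], [40, 16, 14], [47, 28, 25], [35, 11, 10], [41, 17, 18], [40, 22, 19], [31, 10, 10], [40, 15, 14], [35, 15, 17], [38, 20, 16], [98, 13, 13], [206, 10, 10], [214, 17, 14]]
```

```bash
python3 -m pendant '[[-0.4,-0.6,-0.4,-0.2,1],[-1.0,-1.5,-0.4,-0.6,1],[-1.6,-2.5,-0.4,-1.0,1],[-2.2,-3.6,-0.4,-1.5,1],[-2.7,-4.7,-0.4,-2,1]]' 45;  python3 - <<'E'
from workcell import *
from h import *
o=manip.get_obs(); r=R.from_quat(o['ee_rot']).as_matrix(); print(o['joint_pos'])
# shift to (.48,.17,.19)
print((np.array([.48,.17,.19])-o['position'])@r/.04, np.degrees(np.arctan2(r[1,0],r[0,0])))
E
```

```text
clock: 7.45
position: [0.533, 0.0081, 0.1881]
ee_rot: [0.997, 0.078, -0.001, 0.0]
ft_force: [0.2, 0.9, -1.2]
grip_width: 0.366
[ 0.38013088  0.20385844 -0.53859951  1.73800587  0.11032112  1.23179671
 -1.60050443]
[-0.67632734 -4.205135   -0.04571946] 8.973250548657939
```

```bash
python3 -m pendant '[[-0.1,-0.9,0,-0.3,1],[-0.3,-1.9,0,-0.6,1],[-0.5,-3,0,-0.9,1],[-0.65,-3.9,0,-1.1,1],[-0.68,-4.2,0,-1.1,1]]';python3 -m pendant '[[0,0,0,0,1]]';  python3 - <<'E'
from workcell import *
from h import *
o=manip.get_obs();c=get_calibration('wrist'); r=R.from_quat(o['ee_rot']).as_matrix(); print(o['position'],np.degrees(np.arctan2(r[1,0],r[0,0])),o['grip_width'])
im,d=camera('wrist'); np.savez("wrist7.npz",im=im,d=d,tp=o['position'],tq=o['ee_rot'],**c); cv2.imwrite("pics/wrist7.png",im[:,:,::-1])
im,d=camera('scene'); np.savez("scene7.npz",im=im,d=d); cv2.imwrite("pics/scene7.png",cv2.resize(im[200:400,230:480],None,fx=3,fy=3)[:,:,::-1])
E
python3 pp.py wrist7
```

```text
clock: 8.07
position: [0.4809, 0.171, 0.1889]
ee_rot: [0.991, 0.136, -0.0, -0.0]
ft_force: [-0.5, -0.2, -2.2]
grip_width: 0.367
clock: 8.2
position: [0.4818, 0.1688, 0.1889]
ee_rot: [0.991, 0.135, -0.0, 0.0]
ft_force: [-0.2, -0.3, -2.1]
grip_width: 0.366
[0.48183241 0.16882366 0.18890497] 15.511298191630262 0.36618800497173226
305 276 10.8 0.0256 | 305 320 46.9 0.0265 | 
316 275 2.7 0.024 | 316 320 46.8 0.0263 | 
328 275 -0.2 0.0235 | 328 320 46.5 0.0258 |
```

View pics/wrist7.png

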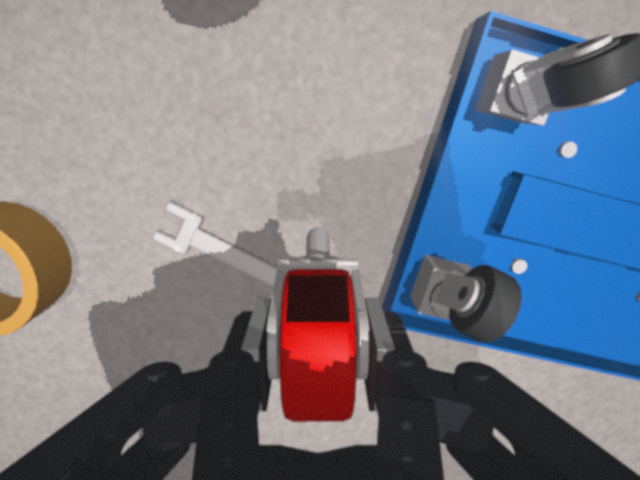

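View pics/scene7.png

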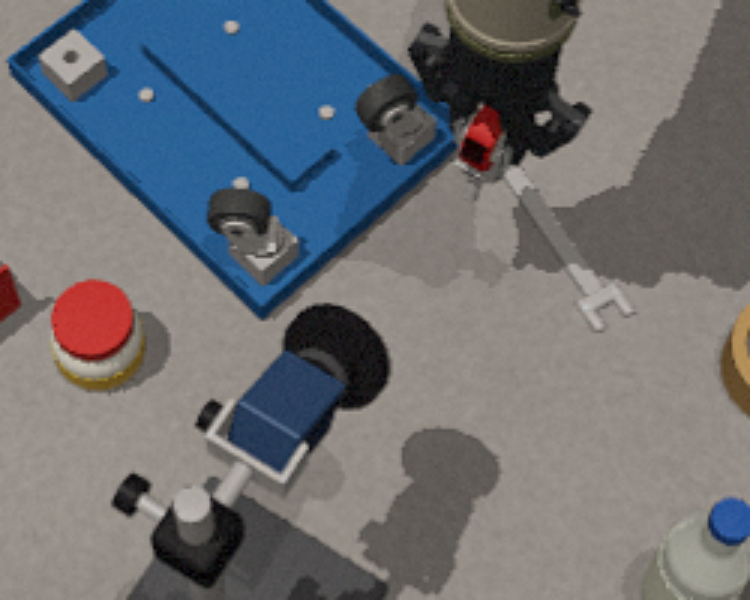

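Run:
```python
from h import *
z=np.load('cam.npz')
def ax(yaw,t):
    yaw,t=np.radians([yaw,t]);X=-np.array([np.cos(yaw)*np.cos(t),np.sin(yaw)*np.cos(t),np.sin(t)]);Y=np.cross([0,0,1],X);Y/=np.linalg.norm(Y);return np.c_[X,Y,np.cross(X,Y)]
A=ax(15.5,26.4);o=np.array([.745,.249,.307])
for n in('scene','top'):
    d=z[n+'_dark'];q=(d-o)@A;s=d[(q[:,0]>.056)&(q[:,0]<.08)]
    for _ in range(6):
        m=s.mean(0);v=np.linalg.svd(s-m)[2];nn=v[2]*-np.sign(v[2][0]);r=(s-m)@nn;s=s[np.abs(r)<max(.002,1.5*r.std())]
    print(n,len(s),m.round(4),nn.round(3),'yaw',np.degrees(np.arctan2(-nn[1],-nn[0])).round(1),'tilt',np.degrees(np.arcsin(-nn[2])).round(1),r.std())
    q=(s-o)@A; # ring circle r=.037 outer edge: points by minEnclosing
    print((cv2.minEnclosingCircle((q[:,1:]*1000).astype(np.float32))), np.median(q[:,0]))
b=(z['scene_blue']-o)@A
# side edges heading of the body: top face plane points min area rect in horizontal-projected coords
for n in('scene','top'):
    b=z[n+'_blue'];v=np.array([-.428,-.119,.896]);k=np.abs((b-o)@v)<.002;q=((b[k]-o)@A)[:,:2]*1000;print(n,cv2.minAreaRect(q.astype(np.float32)))
```

```text
scene 363 [0.6925 0.2383 0.2704] [-0.862 -0.237 -0.448] yaw 15.4 tilt 26.6 0.0009863734973928502
((-1.0139960050582886, -18.314655303955078), 36.45176696777344) 0.06402819548581841
top 80 [0.6928 0.2307 0.2777] [-0.803 -0.216 -0.555] yaw 15.0 tilt 33.7 0.001695063403888126
((2.6848554611206055, -17.010028839111328), 36.258121490478516) 0.06179548624179885
scene ((1.2740535736083984, -0.1782073974609375), (61.21918869018555, 44.959293365478516), 0.3025449216365814)
top ((-1.3438968658447266, 3.2636070251464844), (60.13715744018555, 45.32567596435547), 0.3931945264339447)
```

```bash
python3 -m pendant '[[0.4,-0.05,0.1,0,1],[0.8,-0.1,0.2,0,1],[1.2,-0.17,0.35,0,1],[1.2,-0.17,0.35,0,1]]'
python3 - <<'E'
from workcell import *
from h import *
im,d=camera('scene'); cv2.imwrite("pics/scene8.png",cv2.resize(im[200:400,230:480],None,fx=3,fy=3)[:,:,::-1])
E
```

```text
clock: 8.8
position: [0.5269, 0.1868, 0.1744]
ee_rot: [0.991, 0.134, -0.001, -0.0]
ft_force: [-0.6, -0.4, -2.4]
grip_width: 0.367
```

View pics/scene8.png

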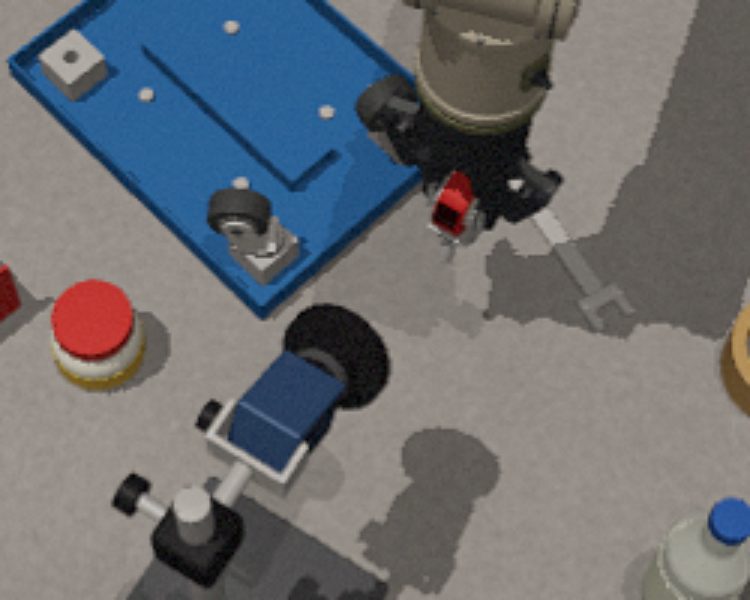

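```bash
python3 -m pendant '[[0.3,0,0,0,1],[0.6,0,0,0,1],[0.8,-0.03,0,0,1],[0.8,-0.03,0,0,1],[0.8,-0.03,0,0,1]]';python3 -m pendant '[[0,0,0,0,1],[0,0,0,0,1],[0,0,0,0,1]]'
python3 - <<'E'
from workcell import *
from h import *
o=manip.get_obs();c=get_calibration('wrist'); r=R.from_quat(o['ee_rot']).as_matrix();yaw=np.degrees(np.arctan2(r[1,0],r[0,0])); print(o['position'],yaw,o['grip_width'],o['joint_velocities'].round(4))
im,d=camera('wrist'); np.savez("wrist9.npz",im=im,d=d,tp=o['position'],tq=o['ee_rot'],**c); cv2.imwrite("pics/wrist9.png",im[:,:,::-1])
P=cloud(c,d)
C=o['position']+r@np.array([.0034,0,-.0199]); 
y=np.radians(yaw);t=np.radians(27.3);cx=np.array([np.cos(y)*np.cos(t),np.sin(y)*np.cos(t),np.sin(t)])
yc,tc=np.radians([15.4,26.5]);X=-np.array([np.cos(yc)*np.cos(tc),np.sin(yc)*np.cos(tc),np.sin(tc)]);Y=np.cross([0,0,1],X);Y/=np.linalg.norm(Y);Z=np.cross(X,Y)
L=np.array([.6885,.233,.2575]); print('tread in lens',(C+.025*cx-L)@np.c_[X,Y,Z])
s,ds=camera('scene'); np.savez("scene9.npz",im=s,d=ds);cv2.imwrite("pics/scene9.png",cv2.resize(s[200:400,230:480],None,fx=3,fy=3)[:,:,::-1])
# independent: dark patch cloud from wrist + scene
for n,I,D,cc in(('wrist',im,d,c),('scene',s,ds,get_calibration('scene'))):
    Q=cloud(cc,D); k=(np.linalg.norm(Q-(C+.02*cx),axis=-1)<.022)&(I[...,0]<90)&(np.abs((Q-C)@np.cross([0,0,1],cx/1))<.012)
    dirp=(Q-C); k&=np.abs(np.linalg.norm(dirp,axis=-1)-.0255)<.006
    q=Q[k]; print(n,len(q),((q-L)@np.c_[X,Y,Z]).mean(0) if len(q) else '')
E
python3 pp.py wrist9
```

```text
clock: 9.48
position: [0.5565, 0.1979, 0.1752]
ee_rot: [0.991, 0.135, -0.0, 0.0]
ft_force: [-0.0, 0.5, -0.9]
grip_width: 0.366
clock: 9.85
position: [0.5567, 0.1977, 0.1754]
ee_rot: [0.991, 0.135, 0.0, 0.0]
ft_force: [0.3, 0.1, -2.1]
grip_width: 0.364
[0.55671348 0.19770006 0.17535634] 15.484591880058897 0.3635948479876703 [ 0.0001  0.0016  0.0016 -0.002  -0.0008  0.0001  0.0001]
tread in lens [ 0.12182968 -0.00100587  0.00400382]
wrist 2766 [ 0.12215183 -0.00039083  0.00490523]
scene 63 [ 0.1246366  -0.00279213  0.00283543]
305 275 1.6 0.0238 | 305 320 46.7 0.026 | 
316 275 12.0 0.0264 | 316 320 46.7 0.0261 | 
328 275 7.9 0.0252 | 328 320 46.5 0.0258 |
```

View pics/wrist9.png

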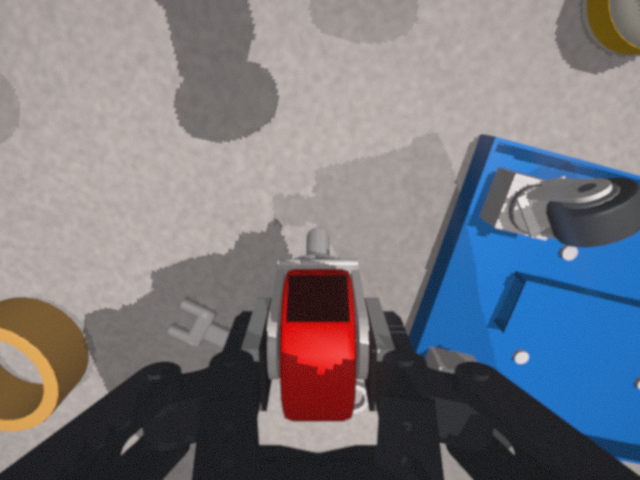

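View pics/scene9.png

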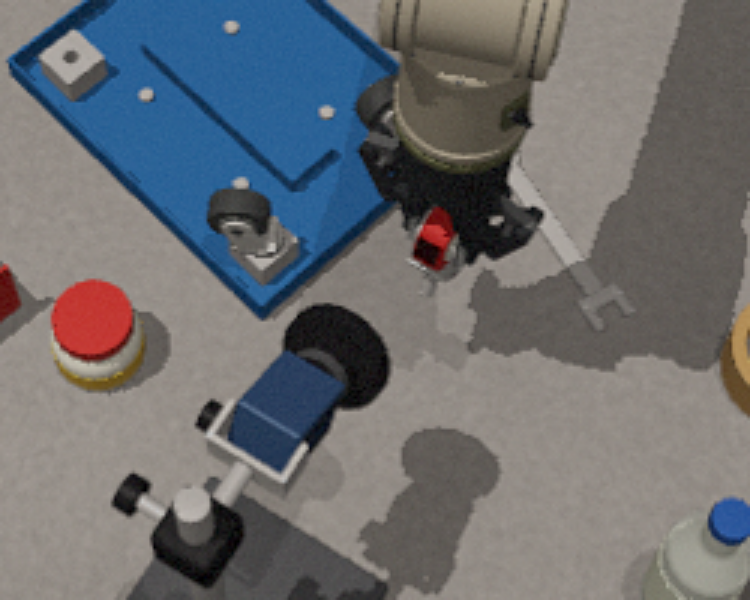

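```bash
python3 -c "
from workcell import *
o=manip.get_obs();print(o['clock'],o['position'],o['joint_velocities'].round(4),o['grip_width']);print(hand_in())"
```

```text
9.95 [0.55674235 0.19770309 0.17533153] [-0.0029 -0.0002  0.0005  0.0003 -0.0018  0.0003  0.0017] 0.3682159305135274
the job is handed in; nothing more can be done
None
```

I handed the job in at 9.95 s with the red castor held still in front of the inspection camera, gripped by its fork cheeks. `hand_in` gives no verdict.

**What I did:** The tool can only point down and the camera is tilted about 26.5°, so the castor had to be tilted in the grip. I lifted it out of its socket and levered its stem against the side of the fixed, empty socket block. I then carried it round and moved it in towards the camera.

**Last checks:**

| Quantity | Measured | Required |
|---|---|---|
| Patch distance from lens | about 122 mm (scene camera says 125 mm) | 100–140 mm |
| Patch offset from the lens axis | about 5 mm | within 20 mm on each axis |
| Patch tilt | about 27–28°, against camera tilt 26.5° | within 12° |
| Tool yaw (taken as the castor's) | 15.5°, against camera yaw 15.4° | within 12° |
| Jaw opening | about 31 mm, at the fork's 32 mm width | on the cheeks, not the 22 mm wheel |

- **Motion and surroundings:** Joint speeds were near zero. In the pictures the grey castors still in view, the camera and the visible clutter looked unmoved. I checked this by eye and did not measure it. The hammer and one grey castor were out of view or hidden.
- **Disagreements:**
  - One tilt estimate from the stem tip, made midway through the levering, ranged from 17 to 23°. I relied on the patch edges instead.
  - The top camera's fit of the ring light gave a tilt of 33.7°, from only 80 points. I kept the 26.5° that the scene camera and the body faces agreed on.
- **Main uncertainty:** I took the lens front from the ring light as seen from behind, so the distance could be off by up to about 10 mm, which is still inside the limits.

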